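# Square up a chassis panel

## Robot

A 6-joint arm with a two-finger parallel gripper is mounted at the origin on the work surface. World frame = base frame: x ahead of the robot, y to its left, z up, the work surface at z = 0. Lengths are in m, angles in rad, forces in N, time in s.
With the tool pointing down it reaches from about 0.3 to 0.825 m from the base axis. Payload 5.4 kg.
Tool frame: the origin (TCP) lies at the very end of the fingers, on their centre line; the grasp point (between the pads) lies 19 mm behind it; z points along the fingers, y is the line along which they close (so a half turn about z gives the same grasp; the last joint's range is limited). The gripper opens to 92 mm and grips with 3 to 60 N. Pads are 20 mm wide; open, the fingers measure 128 mm over their backs; the gripper's body (75 mm by 189 mm) begins 69 mm behind the grasp point.
Start: joints at [-1.326, 0.158, 1.597, -0, 1.386, -0.21], TCP at [0.253, -0.517, 0.215] pointing down, gripper open.
Joint ranges: [-2.91, 2.91], [-0.94, 2.29], [0.18, 2.7], [-1.29, 4.43], [0.17, 2.64], [-3, 3]. Speed limits (rad/s): [2.57, 2.57, 3.14, 3.14, 3.14, 3.14].

## Interface

Orientations are given as a rotation vector (axis times angle).
In Python, from workcell import bot gives the robot as it stands. Calls block until the motion is done:
- bot.goto(position, orientation): joint-space move of the TCP to a pose.
- bot.line_to(position, rot=None, max_speed=0.15): straight line of the TCP; rot=None keeps the orientation; max_speed is the mean speed in m/s.
- bot.set_joints(angles): joint-space move.
- bot.set_gripper(opening, newtons=None): opening from 0.0 (shut) to 1.0 (fully open); newtons is the grip in N (None keeps the last); returns when the fingers have stopped.
- bot.hold(seconds).
- bot.inverse_kinematics(position, orientation): joint angles nearest the present ones, or None.
- bot.read_camera(name): name is "scene" or "top" or "wrist"; returns a dict with "pixels" (384x512x3 uint8, blue, green, red), "fx", "fy", "cx", "cy" (pixels), "R" (3x3) and "t" (3): a world point X has camera coordinates R X + t. Camera axes: x right, y down, z forward; pixel columns grow to the right and rows downward; lengths in m; the calibration is good to about 2 mm. A picture is of the moment at which its call begins. There is no depth.
A pose or a line that the arm cannot do raises bot.MotionError and nothing moves.
- bot.job_done(): hands the job in; it is judged then, once.
Readings, each from a call of its own:
- bot.current_clock(): time.
- bot.current_joints(): joint angles.
- bot.current_joint_vel(): joint speeds.
- bot.current_effort(): joint torques, N m.
- bot.current_ee_pos(): TCP position.
- bot.current_tool_rot(): TCP orientation.
- bot.current_contact_force(): force on the tool from outside, world axes, zero at the start.
- bot.current_ft_torque(): the same for the moment, N m.
- bot.current_opening(): opening from 0.0 (shut) to 1.0 (fully open).
- bot.current_grip_force(): force on a finger pad.
Only numpy, scipy, OpenCV 4.12 (cv2) and the standard library are available. Lean on these libraries where they do the work, as an engineer would, in place of code of your own. Each camera call takes 0.05 s, during which the arm holds its last target. There are 200 camera calls.

## Task

Pick up the steel square that stands on the bench, stand it on the base plate of the open chassis and press it into the corner against the leaning upright panel, blade side first, near the middle of the panel's width, until the panel stands fully upright, with the square's foot flat on the plate and its blade flush along the panel. Finish while still gripping the square and pressing it against the panel: do not let go. Leave the loose angle bracket, the screwdriver, the reel and the multimeter where they are.

Things in the scene. Friction and masses are not known exactly. Their poses are not given: they have to be found in the camera images.
- square: Steel L-shaped engineer's square standing on its foot, 0.36 to 0.59 kg. Foot 100 long (x) x 24 wide (y) x 25 high. Blade 40 wide (x) x 10 thick (y) at the foot's +x end (x 10 to 50), its top 150 above the underside. Blade's outer edge and foot's +x end form one straight face at x = +50. Origin: centre of the foot's underside; z up, x along the foot to the blade's outer edge.
- square_heel (a point): Outer corner of the square: bottom of the +x face, 50 mm along x from the square's origin, at mid thickness.
- square_grip (a point): A good point to pinch from above: inside the blade, 22 mm in from its outer edge and 28 mm below its top; the fingers close across the 10 mm thickness (the square's y). Held there it can swivel in the fingers, so dragging the foot along the plate under load tips it.
- chassis: Open chassis fixed to the bench: aluminium plate 260 (x) x 200 (y) x 8 on feet, top 20 above the bench. Origin on the bench under its centre; z up, x to the end with the upright panel, whose inner face meets the plate at x = +110. Transformer 45 x 36 x 34 high at x -100, y +75; standoffs 12 high at x -20 and 60, y -80 and +80; the strip |y| < 50 is clear.
- upright: Mounting of the upright panel (hinged panel and two stops behind it that halt it exactly upright). Origin: on the plate's top, in the plane of the panel's inner face when upright, middle of its width; x points outwards through the panel (the way to press, same as chassis x), z up. Panel 160 wide (y -80 to 80), 150 high, 4 thick.
- panel (a joint): Lean of the panel about its lower inner edge, rad: 0 = upright against its stops, positive = leaning inwards over the plate; starts at 0.05 to 0.12. The hinge is stiff by friction (0.12 N m, about 1 N at the top edge) and stays where it is left; the stops are rigid.
- panel_top (a point): Middle of the top edge of the panel's inner face, 150 above the plate; moves with the panel.
- bracket: Small loose aluminium angle, 50 x 30 x 40 high, lying on the chassis plate in the corner away from the panel (x -75, y -73 of the chassis), origin under its centre. A bystander.
- screwdriver: Loose screwdriver lying on the bench. A bystander.
- meter: Hand-held multimeter lying flat, 170 x 85 x 35, origin under its centre. A bystander.
- reel: Reel, 60 across, 40 high, origin under its centre. A bystander.

How it is judged:
By the outcome, as a careful person would: the job done as asked, in the order asked, and still so for the second after the job is handed in, while the arm keeps its last pose, push and grip.
It also fails if it takes over 42 s, if anything falls off the work surface, if the arm or the gripper's body presses on something with over 40 N, if the wrist force passes 120 N, or if a joint passes its speed limit or range.

## Working session

There is one attempt and no reset: what is moved stays moved. The work goes in short steps, each a Python script; the robot and the scene stay as the last script left them, time stands still between calls to the robot, and variables do not carry over. Pictures are saved under pics/ and viewed, at most 10 in all, crops included, and the job is handed in when it is done.

```bash
mkdir -p pics; ls; python3 - <<'E'
from workcell import bot
import cv2,numpy as np
for n in("scene","top"):
    c=bot.read_camera(n); cv2.imwrite(f"pics/{n}0.png",c["pixels"]); print(n,c["fx"],c["cx"],c["cy"],np.round(c["R"],3).tolist(),np.round(c["t"],3))
print(bot.current_tool_rot())
E
```

```text
pics
scene 388.2488610712896 258.28719635657075 191.8702370934809 [[0.419, 0.908, -0.012], [0.778, -0.366, -0.511], [-0.468, 0.205, -0.859]] [-0.269 -0.357  1.499]
top 348.8227687073932 252.74055227751083 186.08800111173696 [[0.024, -1.0, 0.0], [-0.99, -0.023, -0.141], [0.141, 0.003, -0.99]] [0.037 0.572 0.937]
[-3.05912323e+00 -7.07856600e-01  1.97384758e-05]
```

View pics/scene0.png

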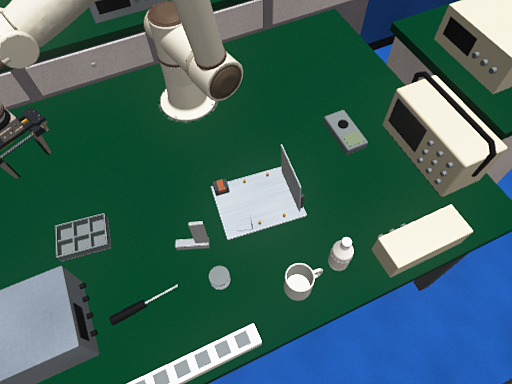

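View pics/top0.png

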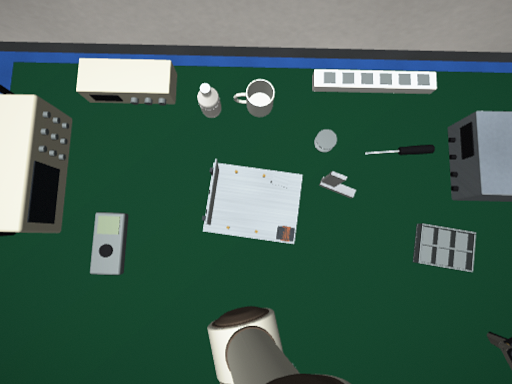

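The top view shows the chassis at (205-302, 160-242) with its panel on the left (world +y), the square at (338,185), the transformer at (286,233) and the reel at (326,140). I'll enlarge the chassis and the square from both views.

```bash
python3 - <<'E'
import cv2,numpy as np
t=cv2.imread("pics/top0.png");s=cv2.imread("pics/scene0.png")
r=lambda im,x,y,w,h:cv2.resize(im[y:y+h,x:x+w],(400,h*400//w),interpolation=cv2.INTER_CUBIC)
a=r(t,195,150,110,82*1);b=r(t,310,162,60,45);c=r(s,205,140,110,82+20);d=r(s,165,210,60,45)
b=r(t,310,162,60,45)
A=np.vstack([r(t,195,152,110,100)[:363],b]);B=np.vstack([c[:370],d])
h=max(len(A),len(B));P=lambda i:np.pad(i,((0,h-len(i)),(0,0),(0,0)))
print(A.shape,B.shape)
o=np.hstack([P(A),P(B)]);cv2.imwrite("pics/crop.png",cv2.resize(o,(740,int(h*740/800))) if h>600 else o);print(o.shape)
E
```

```text
(663, 400, 3) (670, 400, 3)
(670, 800, 3)
```

View pics/crop.png

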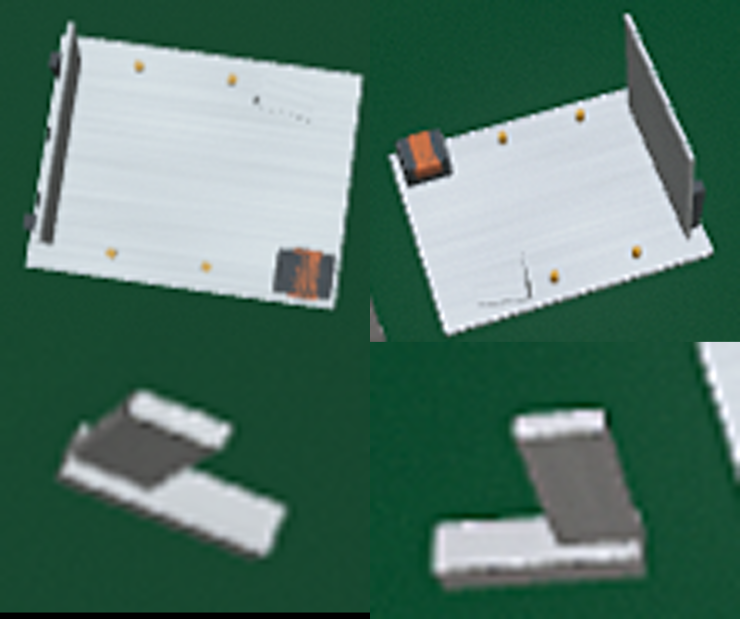

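Chassis corners, standoffs and the square's bright faces (blade top, foot top) are clear. The blade is at the panel-facing end, so square +x is roughly world +y. Next I'll compute poses from the standoffs and the blade top.

```bash
cat > h.py <<'E'
from workcell import bot
import cv2,numpy as np
from scipy.spatial.transform import Rotation as Ro
def ray(c,p,z):
    d=c["R"].T@np.array([(p[0]-c["cx"])/c["fx"],(p[1]-c["cy"])/c["fy"],1.]);o=-c["R"].T@c["t"]
    return (o+d*(z-o[2])/d[2])[:2]
def proj(c,X):
    q=c["R"]@np.asarray(X)+c["t"];return np.array([c["fx"]*q[0]/q[2]+c["cx"],c["fy"]*q[1]/q[2]+c["cy"]])
def comps(m,amin):
    n,l,s,ce=cv2.connectedComponentsWithStats(m.astype(np.uint8));return [(s[i],ce[i],l==i) for i in range(1,n) if s[i][4]>=amin]
E
python3 - <<'E'
from h import *
roi={"top":((200,155,105,92),(315,165,48,40)),"scene":((205,140,105,100),(172,216,38,36))}
for n in("top","scene"):
    c=bot.read_camera(n);c["R"]=np.array(c["R"]);c["t"]=np.array(c["t"]);im=c["pixels"]
    x,y,w,h=roi[n][0];hsv=cv2.cvtColor(im[y:y+h,x:x+w],cv2.COLOR_BGR2HSV)
    m=(hsv[...,1]>70)&(hsv[...,0]<32)&(hsv[...,2]>110)
    for s,ce,l in comps(m,2):
        wgt=hsv[...,1]*cv2.dilate(l.astype(np.uint8),np.ones((3,3)))*(hsv[...,0]<35);yy,xx=np.mgrid[:h,:w]
        ce=np.array([(xx*wgt).sum(),(yy*wgt).sum()])/wgt.sum()
        print(n,"orange",s[4],np.round(ce+[x,y],1),ray(c,ce+[x,y],.03).round(4))
    x,y,w,h=roi[n][1];g=im[y:y+h,x:x+w].min(2)
    K=6;G=cv2.resize(g,None,fx=K,fy=K,interpolation=cv2.INTER_CUBIC)
    for s,ce,l in comps(G>140,300):
        pts=np.argwhere(l)[:,::-1].astype(np.float32)
        cor=cv2.boxPoints(cv2.minAreaRect(pts));f=lambda p:((np.array(p)+.5)/K-.5)+[x,y]
        for z in(.15,.025):print(n,s[4],"z",z,"cen",ray(c,f(ce),z).round(4),"cor",[ray(c,f(p),z).round(4).tolist() for p in cor])
E
```

```text
top orange 6 [235.9 171.2] [0.6145 0.0995]
top orange 5 [263.6 175.2] [0.6049 0.0203]
top orange 5 [227.5 227. ] [0.4559 0.1179]
top orange 87 [285.9 233.4] [ 0.4423 -0.045 ]
top orange 5 [255.9 231.1] [0.4465 0.0387]
top 2322 z 0.15 cen [ 0.588  -0.1638] cor [[0.5904, -0.1423], [0.6013, -0.1468], [0.5862, -0.1848], [0.5754, -0.1803]]
top 2322 z 0.025 cen [ 0.6106 -0.1945] cor [[0.6132, -0.1699], [0.6257, -0.175], [0.6085, -0.2186], [0.5961, -0.2135]]
top 7436 z 0.15 cen [ 0.5539 -0.1695] cor [[0.5643, -0.1158], [0.5848, -0.1238], [0.5537, -0.2061], [0.5334, -0.1978]]
top 7436 z 0.025 cen [ 0.5715 -0.2011] cor [[0.5834, -0.1395], [0.6069, -0.1487], [0.5712, -0.2429], [0.5479, -0.2335]]
scene orange 6 [267.  173.9] [0.4573 0.1173]
scene orange 78 [220.5 185.6] [ 0.4342 -0.0391]
scene orange 7 [243.9 180.6] [0.4488 0.0378]
scene orange 7 [283.7 214.7] [0.6162 0.099 ]
scene orange 5 [259.3 222. ] [0.6069 0.0199]
scene 1807 z 0.15 cen [ 0.5894 -0.1637] cor [[0.5778, -0.181], [0.5898, -0.1436], [0.6009, -0.1466], [0.589, -0.1837]]
scene 1807 z 0.025 cen [ 0.5234 -0.1598] cor [[0.5103, -0.1793], [0.5239, -0.137], [0.5365, -0.1404], [0.5229, -0.1824]]
scene 6641 z 0.15 cen [ 0.6369 -0.2005] cor [[0.6112, -0.2302], [0.6428, -0.1472], [0.6652, -0.1543], [0.634, -0.2362]]
scene 6641 z 0.025 cen [ 0.5771 -0.2013] cor [[0.5481, -0.2349], [0.5838, -0.1411], [0.6092, -0.1491], [0.5738, -0.2418]]
```

```bash
cat >> h.py <<'E'
SQ=np.array([.578,-.1916]);SY=np.radians(69.2);CY=np.radians(83.35);UP=np.array([.5418,.1582]);CX=np.array([np.cos(CY),np.sin(CY)])
def rot(yaw,flip=0):
    x=np.array([np.cos(yaw),np.sin(yaw),0])*(-1 if flip else 1);z=np.array([0,0,-1.]);return Ro.from_matrix(np.c_[x,np.cross(z,x),z]).as_rotvec()
def tcp(o,yaw,zb):return np.r_[np.asarray(o)+.028*np.array([np.cos(yaw),np.sin(yaw)]),zb+.103]
def st(s=""):print(s,round(bot.current_clock(),2),"p",np.round(bot.current_ee_pos(),4),"F",np.round(bot.current_contact_force(),2),"T",np.round(bot.current_ft_torque(),2),"g",round(bot.current_opening(),3),round(bot.current_grip_force(),1))
E
python3 - <<'E'
from h import *
st()
for f in(0,1):
    print(f,[np.round(q,2) if q is not None else None for q in(bot.inverse_kinematics(tcp(SQ,SY,.08),rot(SY,f)),bot.inverse_kinematics(tcp(UP-.05*CX,CY,.02),rot(CY,f)))])
E
```

```text
0.2 p [ 0.2525 -0.5162  0.214 ] F [ 0.49  0.5  -0.29] T [ 0.01  0.02 -0.07] g 0.999 0.0
0 [array([-0.47,  0.27,  1.53, -0.  ,  1.34, -0.11]), array([0.03, 0.2 , 1.74, 0.  , 1.2 , 0.15])]
1 [None, array([ 0.03,  0.2 ,  1.74,  0.  ,  1.2 , -3.  ])]
```

```bash
python3 - <<'E'
from h import *
r=rot(SY)
bot.goto(tcp(SQ,SY,.09),r)
bot.line_to(tcp(SQ,SY,.0),r); st("down")
bot.set_gripper(0.0,45); st("grip")
bot.line_to(tcp(SQ,SY,.09),r); bot.hold(.3); st("lift")
c=bot.read_camera("scene");cv2.imwrite("pics/lift.png",cv2.resize(c["pixels"][130:290,140:340],(800,640))[:600])
E
```

```text
down 2.72 p [ 0.5886 -0.166   0.1041] F [ 1.31  0.05 -0.15] T [-0.03 -0.   -0.02] g 0.996 0.0
grip 3.92 p [ 0.588  -0.1654  0.103 ] F [ 0.25 -0.25  0.67] T [-0.02 -0.02  0.04] g 0.106 45.0
lift 4.97 p [ 0.5875 -0.1652  0.192 ] F [ 0.21 -0.35 -4.54] T [-0.03 -0.09 -0.05] g 0.108 45.0
```

View pics/lift.png

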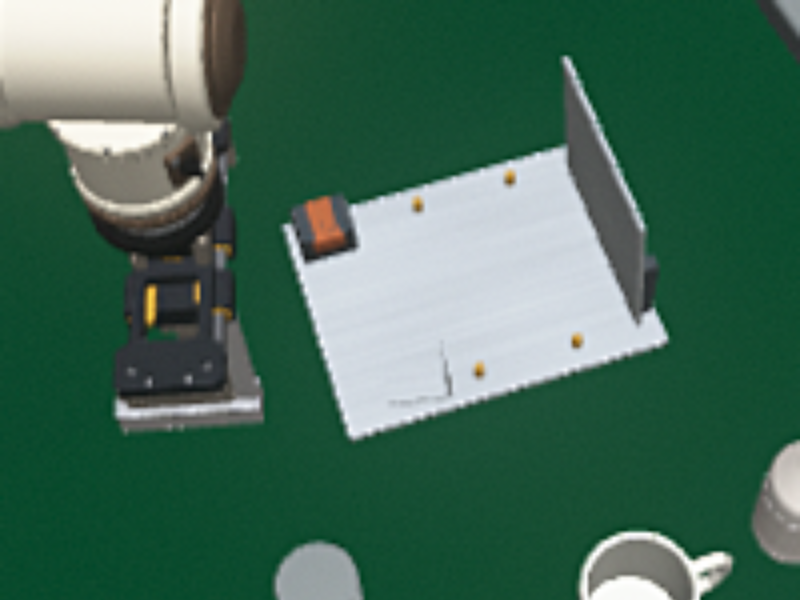

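Square held (about 0.46 kg), foot near level; foot edge runs from (122,430) to (262,420). Now I'll place it 35 mm short of the panel and feel for the plate.

```bash
python3 - <<'E'
from h import *
r=rot(CY);o=UP-.085*CX
bot.goto(tcp(o,CY,.09),r)
bot.line_to(tcp(o,CY,.027),r,max_speed=.1); bot.hold(.3); st("above"); f0=bot.current_contact_force()[2]
z=.026
while z>.012:
    bot.line_to(tcp(o,CY,z),r,max_speed=.03);bot.hold(.1)
    f=bot.current_contact_force()[2]; print(round(z,4),round(f,2),np.round(bot.current_ee_pos()[2]-.103,4))
    if f-f0>12:break
    z-=.001
st("placed")
c=bot.read_camera("scene");cv2.imwrite("pics/placed.png",cv2.resize(c["pixels"][120:270,190:330],(700,750),interpolation=cv2.INTER_CUBIC)[100:700])
E
```

```text
above 7.17 p [0.5356 0.1016 0.1306] F [-0.06  0.44 -5.66] T [ 0.06 -0.06  0.02] g 0.102 45.0
0.026 -4.54 0.026
0.025 -5.82 0.025
0.024 -5.45 0.024
0.023 -4.8 0.023
0.022 -4.83 0.022
0.021 -4.93 0.021
0.02 -3.89 0.02
0.019 5.29 0.02
0.018 11.38 0.0199
placed 10.32 p [0.5354 0.1016 0.1229] F [-5.93  0.05 11.38] T [ 0.03  1.72 -0.03] g 0.106 45.0
```

View pics/placed.png

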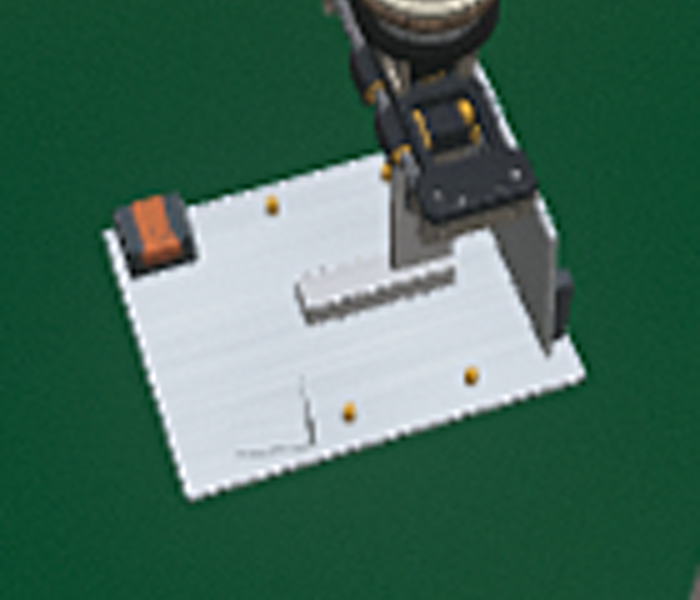

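Contact is sharp at the plate height, so the foot is flat on the plate. Lift a hair, advance until the stops resist, then seat it down and press.

```bash
python3 - <<'E'
from h import *
r=rot(CY)
z=.0206;bot.line_to(tcp(UP-.085*CX,CY,z),r,max_speed=.05);bot.hold(.2);st("ease")
C=lambda:bot.current_contact_force()[:2]@CX
def along():return (bot.current_ee_pos()[:2]-UP)@CX+.022
c0=C();d=-.035
while d<.006:
    d+=.003 if d<-.006 else .001
    bot.line_to(tcp(UP+(d-.05)*CX,CY,z),r,max_speed=.03);bot.hold(.05)
    f=C()-c0;print(round(d,3),round(f,2),round(along(),4),round(bot.current_contact_force()[2],1))
    if f<-8:break
st("end")
c=bot.read_camera("scene");cv2.imwrite("pics/push.png",cv2.resize(c["pixels"][120:220,220:320],(600,600),interpolation=cv2.INTER_CUBIC))
E
```

```text
ease 10.82 p [0.535  0.1015 0.123 ] F [-0.5  -0.3  -5.04] T [ 0.06 -0.09 -0.04] g 0.11 45.0
-0.032 -0.15 -0.0319 -4.8
-0.029 0.42 -0.0289 -4.7
-0.026 -0.08 -0.0259 -5.7
-0.023 0.73 -0.0229 -4.9
-0.02 0.54 -0.0199 -5.5
-0.017 0.07 -0.0169 -5.4
-0.014 0.49 -0.0139 -5.2
-0.011 1.0 -0.0109 -5.2
-0.008 0.3 -0.0079 -5.1
-0.005 0.46 -0.0048 -5.0
-0.004 1.07 -0.004 -4.5
-0.003 -0.06 -0.003 -4.3
-0.002 0.63 -0.0019 -5.2
-0.001 0.4 -0.0009 -4.8
-0.0 -0.45 0.0001 -5.6
0.001 -3.88 0.0005 -4.4
0.002 -7.87 0.0005 -2.8
0.003 -11.21 0.0005 -2.3
end 16.22 p [0.5393 0.1368 0.1237] F [ -2.84 -11.31  -2.27] T [-1.67  0.34  0.04] g 0.107 45.0
```

View pics/push.png

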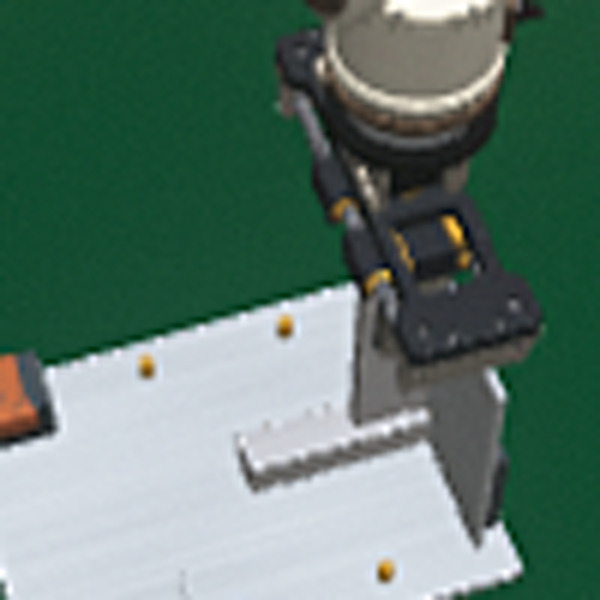

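Panel stopped rigidly at +0.5 mm, with the square standing on the plate against it. I'll ease off, seat the foot down, then press.

```bash
python3 - <<'E'
from h import *
r=rot(CY);L=lambda d,z:(bot.line_to(tcp(UP+(d-.05)*CX,CY,z),r,max_speed=.02),bot.hold(.3),st(f"{d} {z}"),print(" along",round((bot.current_ee_pos()[:2]-UP)@CX+.022,4)))
bot.set_gripper(0.0,60)
L(-.0005,.0206);L(-.0005,.0175);L(.0035,.0175)
bot.hold(.5);st()
for n,(x,y,w,h) in{"scene":(220,120,100,100),"top":(190,140,120,120)}.items():
    c=bot.read_camera(n);cv2.imwrite(f"pics/fin_{n}.png",cv2.resize(c["pixels"][y:y+h,x:x+w],(400,400),interpolation=cv2.INTER_CUBIC))
c=bot.read_camera("wrist");cv2.imwrite("pics/fin_w.png",c["pixels"][:400,:400])
a=[cv2.imread(f"pics/fin_{n}.png") for n in("scene","top")];cv2.imwrite("pics/fin.png",np.hstack(a))
E
```

```text
-0.0005 0.0206 17.11 p [0.5392 0.1361 0.1236] F [-0.02 -0.3  -5.17] T [ 0.02 -0.09  0.03] g 0.099 60.0
 along -0.0003
-0.0005 0.0175 17.72 p [0.5397 0.1361 0.123 ] F [-4.91  0.19  9.23] T [-0.03  1.27 -0.05] g 0.105 60.0
 along -0.0002
0.0035 0.0175 18.37 p [0.54   0.1367 0.123 ] F [ -8.3  -13.79  10.92] T [-1.6   1.4   0.14] g 0.11 60.0
 along 0.0005
 18.87 p [0.54   0.1367 0.123 ] F [ -9.61 -12.31   9.91] T [-1.53  1.43  0.06] g 0.105 60.0
```

View pics/fin.png

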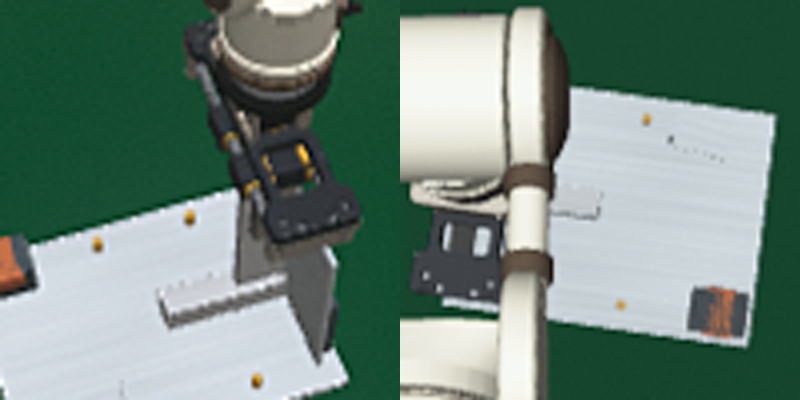

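View pics/fin_w.png

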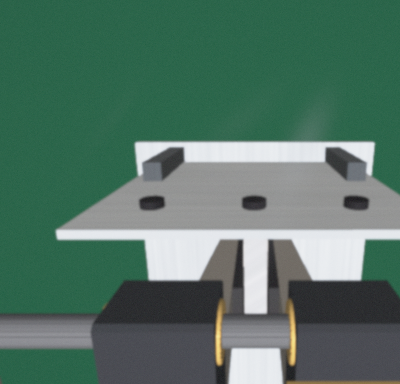

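Wrist view: blade meets the panel's top edge at about (256,238), square on to it, with the stops behind at (163,163) and (345,163). A numeric check of the lean from the top edge and the foot's rear end.

```bash
python3 - <<'E'
from h import *
c=bot.read_camera("wrist");im=c["pixels"];g=im.min(2).astype(int)
for u in(90,150,210,300):
    print(u,g[224:246,u].tolist())
    for x in(.0,-.004,-.01):pass
for X in(-.004,0,.004):  # inner-face top edge hypotheses, mm inwards..outwards
    print(X,[np.round(proj(c,np.r_[UP+X*CX+yy*np.array([-CX[1],CX[0]]),.170]),1).tolist() for yy in(-.05,.05)])
s=bot.read_camera("scene");h=s["pixels"].min(2)
n=np.array([-CX[1],CX[0]])
cor=[proj(s,np.r_[UP-.1*CX+.0005*CX+y*n,.045]).round(1).tolist() for y in(-.012,.012)];print("rear foot top expected",cor)
b=[proj(s,np.r_[UP-.1*CX+.0005*CX-.012*n,zz]).round(1).tolist() for zz in(.02,.045)];print(b);print(h[188:206,252:272].tolist())
E
```

```text
90 [149, 150, 149, 147, 155, 178, 208, 223, 228, 229, 229, 228, 229, 225, 213, 166, 104, 60, 42, 46, 43, 44]
150 [149, 150, 151, 149, 154, 175, 209, 224, 228, 229, 230, 230, 230, 230, 231, 230, 230, 232, 231, 229, 232, 230]
210 [150, 149, 148, 144, 154, 175, 209, 224, 229, 229, 229, 229, 229, 230, 230, 230, 231, 230, 230, 230, 229, 229]
300 [150, 147, 149, 145, 151, 174, 206, 224, 228, 228, 228, 228, 229, 230, 231, 231, 232, 232, 232, 233, 233, 232]
-0.004 [[372.7, 250.0], [131.3, 250.0]]
0 [[373.6, 241.1], [130.2, 241.2]]
0.004 [[374.6, 232.1], [129.2, 232.1]]
rear foot top expected [[261.6, 198.4], [259.2, 192.2]]
[[261.6, 202.3], [261.6, 198.4]]
[[206, 208, 209, 206, 208, 207, 206, 209, 206, 206, 207, 206, 208, 209, 210, 210, 211, 211, 211, 206], [208, 207, 208, 208, 207, 206, 208, 208, 207, 206, 209, 212, 212, 211, 212, 209, 209, 208, 209, 201], [208, 210, 209, 208, 208, 208, 208, 211, 210, 211, 212, 212, 208, 185, 213, 220, 202, 200, 200, 200], [208, 207, 208, 208, 209, 211, 210, 212, 211, 204, 193, 206, 207, 190, 204, 209, 197, 199, 200, 203], [211, 208, 210, 210, 210, 210, 204
[... 679 characters left out ...]
, 207, 208, 207, 206, 207, 209, 212, 182, 72, 123, 78, 102, 100, 104, 100, 96, 92, 105, 143], [207, 205, 207, 206, 207, 210, 209, 212, 206, 116, 109, 99, 98, 95, 96, 122, 146, 173, 195, 202], [209, 208, 207, 208, 207, 206, 207, 209, 210, 184, 95, 102, 141, 152, 193, 197, 205, 212, 220, 215], [211, 207, 207, 206, 207, 207, 207, 207, 210, 208, 166, 189, 202, 203, 221, 216, 215, 213, 210, 209], [208, 207, 207, 207, 205, 206, 205, 209, 209, 210, 206, 217, 215, 214, 211, 209, 210, 212, 211, 214], [205, 205, 206, 208, 208, 209, 211, 209, 210, 211, 210, 211, 211, 211, 211, 211, 213, 212, 210, 210], [209, 206, 208, 210, 209, 209, 210, 208, 210, 211, 210, 211, 211, 211, 211, 212, 211, 210, 213, 212]]
```

```bash
python3 - <<'E'
from h import *
st();print(bot.job_done())
E
```

```text
19.12 p [0.54   0.1367 0.123 ] F [ -8.1  -13.62  10.25] T [-1.55  1.41  0.14] g 0.11 60.0
the job is handed in; nothing more can be done
None
```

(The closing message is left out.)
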